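# Load the tester-pot tumble mixer and close it

### The job

Get the red tester pot ready for mixing: lift the lid off the mixer's tilted drum by its knob and lay it flat on the worktop, knob up, put the red pot with the brick-red cap into the drum, then put the lid back on so that it sits fully home in the drum's mouth. Leave the other two pots and the two small tins where they are.

Things in the scene. Friction and masses are not known exactly. Their poses are not given: they have to be found in the camera images.
- lid_knob (a point): Centre of the black bar knob on the loose blue lid (0.25 kg). z: the lid's axis, out through the knob; y along the bar, x across it. Bar 18 mm (x) by 84 mm (y) by 22 mm (z), 12 mm clear of the lid's top, on 13 mm stems at y = +-26 mm. The lid's flat foot is 39 mm below this point, so on the worktop it is 39 mm up. At the start the lid is on the drum, the bar level, across the slope.
- lid_seat (a point): Centre of the underside of the lid's flange, 29 mm below lid_knob, same axes; meets drum_mouth when the lid is home. The lid is round: flange 146 mm across and 6 mm thick, over a black rubber plug ring 117 mm across and 10 mm deep that tapers to 98 mm at its foot.
- drum_mouth (a point): Centre of the rim of the mixer's open steel drum. z: out of the mouth along the drum's axis, which leans 35 degrees from vertical, forward over the controls and roughly toward the robot; x up the slope of the rim, y level. Outside 136 mm, inside 124 mm, 76 mm from rim to the flat inner floor (square to the axis). The drum does not turn; the lid fits at any turn about z.
- mixer: Grey bench mixer that carries the drum, fixed, 240 x 170 mm on plan, base 55 mm high with a slanted housing behind. Origin on the worktop, 30 mm in front of the middle of the base; x to its back, controls face -x. The drum's mouth is 3 mm in front of the origin and 174 mm up.
- pot_red (a point): Centre, half-way up, of the red tester pot with a brick-red cap: an upright round pot 60 mm high, 46 mm across the body and 49 mm across the cap, closed, 0.09 kg. z is its own axis, upward.
- pot_orange (a point): Centre of the orange tester pot with a black cap, same size as the red one. Not to be moved.
- pot_green (a point): Centre of the green tester pot with a cream cap, same size as the red one. Not to be moved.
- tinA: Small green paint tin, 68 mm across, 62 mm high, origin at the centre of its foot, at the back between mixer and pots. Not to be moved. The worktop in front of the mixer and to the left of the pots is free (about x 0.44, y -0.07).
- tinB: Small red paint tin, 60 mm across and 55 mm high, origin at the centre of its foot, to the right of the green tin. Not to be moved.
Mind the look-alikes: they are no part of the job. There is more than one size of the part that bears lid_knob; the job needs the smaller.

How it is judged:
By the outcome, as a careful person would: the job done as asked, in the order asked, and still so for the second after the job is handed in, with the robot touching nothing.
It also fails if it takes over 66 s, if anything falls off the work surface, if the arm or the gripper's body presses on something with over 40 N, if the wrist force passes 120 N, or if a joint passes its speed limit or range.

### The arm

A 6-joint arm with a two-finger parallel gripper is mounted at the origin on the work surface; the furniture and walls round the work are solid. World frame = base frame: x ahead of the robot, y to its left, z up, the work surface at z = 0. Lengths are in m, angles in rad, forces in N, time in s.
With the tool pointing down it reaches from about 0.275 to 0.725 m from the base axis. Payload 5.6 kg.
Tool frame: the origin (TCP) lies midway between the tips of the shut fingers; the grasp point (between the pads) lies 19 mm behind it (bot.pinch_z is the distance from the TCP to the grasp point, in m); z points along the fingers, y is the line along which they close (so a half turn about z gives the same grasp; the last joint's range is limited). The gripper opens to 85 mm and grips with 20 to 120 N. Pads are 22 mm wide; open, the fingers measure 114 mm over their backs; the gripper's body (76 mm by 85 mm) begins 54 mm behind the grasp point. The pads swing forward as they close: fully open they stand 13 mm farther back than shut.
Start: joints at [1.537, 0.255, 0.108, 0, -1.424, -0.285], TCP at [0.172, 0.522, 0.193] pointing down, gripper open.
Joint ranges: [-2.95, 2.95], [-1.21, 1.97], [-1.09, 1.5], [-2.87, 1.71], [-2.94, -0.07], [-3.05, 3.05]. Speed limits (rad/s): [2.57, 2.57, 3.14, 3.14, 3.14, 3.14].

### API

Orientations are given as a unit quaternion [x, y, z, w].
In Python, from station import bot gives the robot as it stands.
- The arm moves only by the tool servo_tool, never from a script. Its argument "motion" is one flat list of numbers, 5 for each row, row after row: the shift along the world's x, y, z in units of 40 mm (1.0 is 40 mm), then the turn about the world's z in units of 10 degrees (1.0 is 10 degrees), then the finger opening in mm, from 0 to 85.4. In form: [x, y, z, yaw, claw, x, y, z, yaw, claw, ...]. A call has 1 to 20 rows; each row is the pose to reach, as a shift and turn from the pose commanded when the call began; what a row does not reach only later rows make up. A row lasts 1/8 s, in which the tool goes at most 62.5 mm and 10.7 degrees, less where a joint would pass 70% of its speed; a pose out of reach is approached as far as the arm can. A call with a gripper value outside its range is refused whole. The fingers move at their own pace and stop on an object; "squeeze" is the grip in N (left out, the last holds). Time passes only in rows, so rows that repeat a pose let the fingers close. It gives the time, the measured TCP pose, the force, the opening and the grip force at its end, in the units of the state.
- bot.sense(): the state, without advancing time (a new reading comes with each control period).
- bot.read_camera(name): name is "scene" or "top"; returns a dict with "color" (480x640x3 uint8, blue, green, red), "K" (3x3 intrinsics, pixels), "rvec" (rotation vector, rad) and "tvec" (3), from world to camera coordinates, as OpenCV has them. Camera axes: x right, y down, z forward; pixel columns grow to the right and rows downward; lengths in m; the calibration is good to about 2 mm. A picture is of the moment at which its call begins. There is no depth.
- bot.finish_job(): hands the job in; it is judged then, once.
Trained networks look in a picture, given as the dict that the camera call returned (one of the last four; its "shot" number tells which), for a name from the list of things; names that differ only in an ending like _2 or _b are one class to them, and where a whole thing is asked for, a point or a joint stands for the part that bears it (a point fixed in the world has none). Each returns a list of dicts, best first, with "p" (0 to 1); they miss things now and then, are a little off and sometimes report something else, mostly with a low value. They report only what shows in the picture. A call takes as long as a camera call. They do not tell look-alikes from the thing itself.
- bot.look_for(label, picture): "centre" ([column, row] in pixels, amid what is visible of it).
- bot.tip_of(label, picture): "centre" ([column, row] in pixels: a listed point, or the origin of a listed thing).
The state is a dict: "clock": time; "joints": joint angles; "qd": joint speeds; "joint_efforts": joint torques, N m; "tcp_pos": TCP position; "ee_rot": TCP orientation; "contact_force": force on the tool from outside, world axes, zero at the start; "torque": the same for the moment, N m; "finger_gap": finger opening in m; "grasp_force": force on a finger pad.
Only numpy, scipy, OpenCV 4.12 (cv2) and the standard library are available. Lean on these libraries where they do the work, as an engineer would, in place of code of your own. Each camera call takes 0.05 s, during which the arm holds its last target. There are 200 camera calls.

## Working session

There is one attempt and no reset: what is moved stays moved. The work goes in short steps, Python scripts to look and compute and a tool call to move; the robot and the scene stay as the last step left them, time stands still between calls to the robot, and variables do not carry over. Pictures are saved under pics/ and viewed, at most 10 in all, crops included, and the job is handed in when it is done.

Besides the shell and the picture viewer there is one more tool, called after ">>>" as a command line: name --argument value ..., lists and objects as JSON in quotes. servo_tool: Moves the arm, as the interface text tells. Its arguments: {"type":"object","properties":{"motion":{"type":"array"},"squeeze":{"type":"number"}},"required":["motion"]}

```bash
mkdir -p pics; cat > h.py <<'E'
import numpy as np,cv2
from station import bot
def P(c):
    R=cv2.Rodrigues(np.array(c["rvec"],float))[0];return R,np.array(c["tvec"],float).reshape(3),np.array(c["K"],float)
def onz(c,uv,z):
    R,t,K=P(c);d=R.T@np.linalg.inv(K)@np.array([uv[0],uv[1],1.]);o=-R.T@t
    return o+d*(z-o[2])/d[2]
def tri(cs,uvs):
    A=np.zeros((3,3));b=np.zeros(3);L=[]
    for c,uv in zip(cs,uvs):
        R,t,K=P(c);d=R.T@np.linalg.inv(K)@np.array([uv[0],uv[1],1.]);d/=np.linalg.norm(d);o=-R.T@t
        M=np.eye(3)-np.outer(d,d);A+=M;b+=M@o;L.append((M,o))
    x=np.linalg.solve(A,b);return x,[np.linalg.norm(M@(x-o)) for M,o in L]
def proj(c,p):
    return cv2.projectPoints(np.array(p,float).reshape(-1,3),np.array(c["rvec"],float),np.array(c["tvec"],float),np.array(c["K"],float),None)[0].reshape(-1,2)
E
python3 - <<'E'
from h import *
np.set_printoptions(precision=3,suppress=True)
s=bot.read_camera("scene");t=bot.read_camera("top")
cv2.imwrite("pics/s0.png",s["color"]);cv2.imwrite("pics/t0.png",t["color"])
for n in ["lid_knob","lid_seat","drum_mouth","mixer","pot_red","pot_orange","pot_green","tinA","tinB"]:
    a=bot.tip_of(n,s)[:4];b=bot.tip_of(n,t)[:4]
    print(n,[(np.round(q["centre"]),round(q["p"],2)) for q in a],[(np.round(q["centre"]),round(q["p"],2)) for q in b])
    if a and b: print("   ",*tri([s,t],[a[0]["centre"],b[0]["centre"]]))
st=bot.sense();print(st["clock"],st["tcp_pos"],st["ee_rot"],st["contact_force"],bot.pinch_z)
E
```

```text
lid_knob [(array([207., 242.]), 0.97), (array([277., 181.]), 0.68)] [(array([218., 332.]), 0.87), (array([188., 222.]), 0.83), (array([316., 149.]), 0.44)]
    [0.303 0.188 0.06 ] [np.float64(0.004290974134145881), np.float64(0.004290974134145892)]
lid_seat [(array([206., 256.]), 0.89), (array([287., 180.]), 0.61)] [(array([218., 330.]), 0.88), (array([190., 216.]), 0.8)]
    [0.298 0.2   0.002] [np.float64(0.006734633395418288), np.float64(0.0067346333954183026)]
drum_mouth [] [(array([348., 142.]), 0.7)]
mixer [(array([288., 233.]), 0.88)] [(array([446., 204.]), 0.31)]
    [ 0.458 -0.231  0.339] [np.float64(0.0805613938925847), np.float64(0.08056139389258464)]
pot_red [(array([322., 334.]), 0.61)] []
pot_orange [(array([390., 347.]), 0.6)] [(array([448., 208.]), 0.62)]
    [ 0.568 -0.325  0.028] [np.float64(0.002577405010547187), np.float64(0.0025774050105469063)]
pot_green [(array([363., 292.]), 0.98)] [(array([366., 190.]), 0.81)]
    [ 0.608 -0.142  0.028] [np.float64(0.002007430478147639), np.float64(0.0020074304781476393)]
tinA [(array([376., 266.]), 0.58)] [(array([317., 149.]), 0.92)]
    [ 0.713 -0.034 -0.005] [np.float64(0.0006946122450419424), np.float64(0.0006946122450419684)]
tinB [(array([397., 282.]), 0.66)] [(array([350., 143.]), 0.87)]
    [ 0.729 -0.114 -0.006] [np.float64(0.002649858263000728), np.float64(0.0026498582630007177)]
1.0 [0.172 0.522 0.193] [ 0.987 -0.159  0.     0.   ] [-0.731 -0.879  0.507] 0.0187
```

View pics/s0.png

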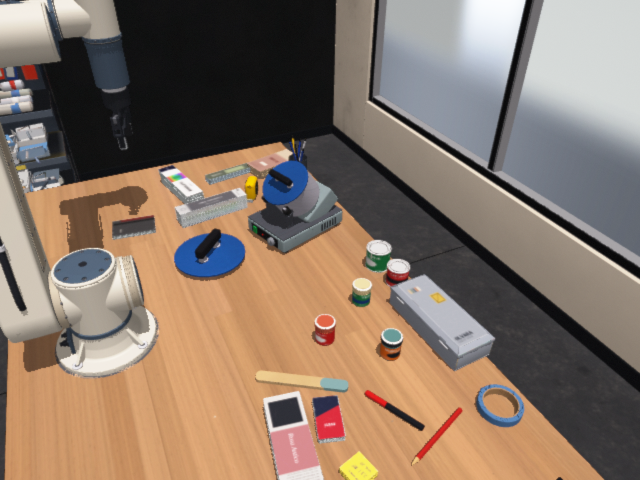

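View pics/t0.png

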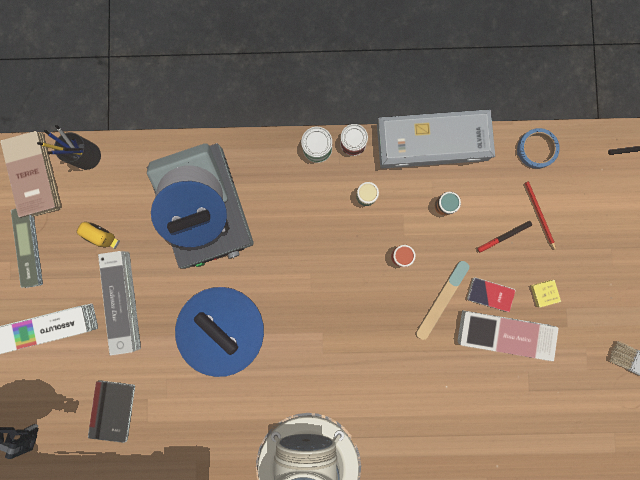

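The scene view shows the mixer with the small lid, knob at about (282,181), and the larger look-alike lid flat on the table at (207,242). The red pot is at (325,330). In the top view these are at (188,222), (218,332) and (404,256).

```bash
python3 - <<'E'
from h import *
np.set_printoptions(precision=4,suppress=True)
s=bot.read_camera("scene");t=bot.read_camera("top")
def bar(c,x0,x1,y0,y1):
    im=c["color"][y0:y1,x0:x1].astype(int)
    m=((im.max(2)<60)).astype(np.uint8)
    n,l,st,ce=cv2.connectedComponentsWithStats(m)
    i=1+np.argmax(st[1:,4]);p=np.argwhere(l==i)[:,::-1]+[x0,y0]
    r=cv2.minAreaRect(p.astype(np.float32));b=cv2.boxPoints(r)
    e=sorted([tuple((b[j]+b[(j+1)%4])/2) for j in range(4)])
    print(st[i],r); return r,p
for c,b in((s,(262,300,165,195)),(t,(160,215,205,240))):
    r,p=bar(c,*b); c["r"]=r
k,e=tri([s,t],[s["r"][0],t["r"][0]]);print("bar",k,e)
a=[q["centre"] for q in bot.tip_of("lid_knob",s) if q["centre"][1]<200][0];b=[q["centre"] for q in bot.tip_of("lid_knob",t) if q["centre"][1]<260][0]
print("net",tri([s,t],[a,b]),a,b)
# red pot cap blobs
for c in(s,t):
    h=cv2.cvtColor(c["color"],cv2.COLOR_BGR2HSV);x,y=((325,328) if c is s else (404,256))
    m=np.zeros(h.shape[:2],np.uint8);m[y-25:y+25,x-20:x+20]=1
    m&=(((h[...,0]<8)|(h[...,0]>172))&(h[...,1]>150)).astype(np.uint8)
    p=np.argwhere(m)[:,::-1];print("red",len(p),p.mean(0),p.min(0),p.max(0)); c["p"]=p.mean(0)
print(onz(t,t["p"],.058),onz(s,s["p"],.035), [q for q in bot.look_for("pot_red",s)[:1]])
# fit lid pose: silhouette of blue lid ellipse + bar. params: knob xyz, yaw
from scipy.optimize import least_squares
def blue(c,x0,x1,y0,y1):
    h=cv2.cvtColor(c["color"],cv2.COLOR_BGR2HSV);m=((h[...,0]>100)&(h[...,0]<125)&(h[...,1]>150)).astype(np.uint8)
    w=np.zeros_like(m);w[y0:y1,x0:x1]=m[y0:y1,x0:x1]
    cn=max(cv2.findContours(w,0,1)[0],key=cv2.contourArea);return cv2.convexHull(cn)
H=[blue(s,255,312,155,210),blue(t,140,235,170,255)]
th=np.linspace(0,2*np.pi,120,endpoint=False);T=np.radians(35)
def model(q):
    w=q[3];f=np.array([np.cos(w),np.sin(w),0]);Z=np.cos(T)*np.array([0,0,1])-np.sin(T)*f;X=np.cos(T)*f+np.sin(T)*np.array([0,0,1]);Y=np.cross(Z,X)
    return q[:3],X,Y,Z
def res(q):
    k,X,Y,Z=model(q);o=[]
    for c,hu in zip((s,t),H):
        pts=np.vstack([k+d*Z+.073*(np.cos(th)[:,None]*X+np.sin(th)[:,None]*Y) for d in(-.023,-.029)])
        pp=cv2.convexHull(proj(c,pts).astype(np.float32))
        for x in hu.reshape(-1,2): o.append(cv2.pointPolygonTest(pp,(float(x[0]),float(x[1])),True)-.3)
        be=proj(c,[k+.038*Y,k-.038*Y]);
        cen=proj(c,[k])[0];o+=list(.5*(cen-np.array(c["r"][0])))
    return o
r=least_squares(res,[*k,.3],loss="soft_l1",diff_step=1e-4);print("fit",r.x,np.degrees(r.x[3]),r.cost,len(r.fun))
kk,X,Y,Z=model(r.x);print("mouth",kk-.029*Z,"Z",Z)
for c in(s,t):
    be=proj(c,[kk+.042*Y,kk-.042*Y]);print(be,proj(c,[kk]),cv2.boxPoints(c["r"]).tolist())
E
```

```text
[  7   4  23  17 162] ((279.81134033203125, 177.33963012695312), (25.059173583984375, 6.799000263214111), 29.05460548400879)
[  7   5  43  23 466] ((188.25, 221.25003051757812), (10.751742362976074, 43.95565414428711), 71.56505584716797)
bar [0.5319 0.2135 0.1961] [np.float64(0.000681881978978805), np.float64(0.0006818819789787447)]
net (array([0.5244, 0.2156, 0.1913]), [np.float64(0.008004353060956175), np.float64(0.008004353060956242)]) [274.5, 179.2] [189.1, 221.8]
red 355 [325.6282 330.1944] [315 316] [334 345]
red 6 [400.6667 260.6667] [392 256] [412 264]
[ 0.4502 -0.2116  0.058 ] [ 0.4599 -0.2249  0.035 ] [{'centre': [323.4, 328.9], 'p': 0.9}]
fit [0.5113 0.1622 0.2311 0.1218] 6.979089111526263 23.498473716508617 27
mouth [0.5278 0.1642 0.2073] Z [-0.5693 -0.0697  0.8192]
[[272.1615 169.6287]
 [287.4786 182.6966]] [[279.6564 176.023 ]] [[267.20758056640625, 174.22642517089844], [270.50946044921875, 168.2830352783203], [292.41510009765625, 180.4528350830078], [289.11322021484375, 186.39622497558594]]
[[188.4637 233.4255]
 [233.12   226.9465]] [[210.7943 230.1857]] [[165.6999969482422, 223.1000213623047], [207.40000915527344, 209.2000274658203], [210.8000030517578, 219.40003967285156], [169.09999084472656, 233.30003356933594]]
```

```bash
python3 - <<'E'
from h import *
np.set_printoptions(precision=4,suppress=True)
s=bot.read_camera("scene");t=bot.read_camera("top")
A=np.array([[165.7,223.1],[169.1,233.3]]).mean(0);B=np.array([[207.4,209.2],[210.8,219.4]]).mean(0)
a=onz(t,A,.198);b=onz(t,B,.198);d=a-b;print("bar",a,b,(a+b)/2,np.linalg.norm(d),"mixer x yaw",np.degrees(np.arctan2(-d[0],d[1])))
h=t["color"][240:272,386:422].astype(int);m=((h[...,2]-h[...,1]>70)&(h[...,2]-h[...,0]>70)).astype(np.uint8)
p=np.argwhere(m)[:,::-1]+[386,240];print(len(p),p.mean(0),p.min(0),p.max(0));print(onz(t,p.mean(0),.06),onz(s,[325.6,329.5],.031))
h=t["color"]; hs=cv2.cvtColor(h,cv2.COLOR_BGR2HSV)
m=((hs[...,0]>100)&(hs[...,0]<130)&(hs[...,1]>120)).astype(np.uint8); 
for c in cv2.findContours(m,0,1)[0]:
    if cv2.contourArea(c)>800: print(cv2.boundingRect(c),cv2.fitEllipse(c),hs[190,188])
E
```

```text
bar [0.5199 0.253  0.198 ] [0.5449 0.1725 0.198 ] [0.5324 0.2127 0.198 ] 0.08437779780320652 mixer x yaw 17.274228511724914
240 [404.0458 255.2833] [396 247] [412 264]
[ 0.4617 -0.219   0.06  ] [ 0.4625 -0.2195  0.031 ]
(176, 288, 88, 88) ((219.02027893066406, 331.5358581542969), (86.54564666748047, 88.0998764038086), 29.990638732910156) [108 133 130]
(151, 181, 75, 66) ((188.29464721679688, 213.69252014160156), (64.28366088867188, 74.32982635498047), 95.1265869140625) [108 133 130]
```

>>> servo_tool --motion '[0,0,2.2,0,40,9,-7.7,2.2,-5.44,40,9,-7.7,2.2,-5.44,40,9,-7.7,2.2,-5.44,40,9,-7.7,2.2,-5.44,40,9,-7.7,2.2,-5.44,40,9,-7.7,2.2,-5.44,40,9,-7.7,2.2,-5.44,40,9,-7.7,2.2,-5.44,40,9,-7.7,2.2,-5.44,40,9,-7.7,2.2,-5.44,40,9,-7.7,2.2,-5.44,40,9,-7.7,2.2,-5.44,40,9,-7.7,2.2,-5.44,40,9,-7.7,2.2,-5.44,40]' --squeeze 50

```text
clock: 3.22
tcp_pos: [0.5322, 0.2145, 0.2812]
ee_rot: [0.806, -0.592, 0.0, -0.0]
contact_force: [0.5, -1.0, -0.1]
finger_gap: 0.0401
grasp_force: 0.0
```

>>> servo_tool --motion '[0,0,-1,0,40,0,0,-1.8,0,40,0,0,-2.05,0,40,0,0,-2.05,0,34,0,0,-2.15,0,32,0,0,-2.15,0,32]'

```text
clock: 3.98
tcp_pos: [0.5327, 0.2145, 0.1958]
ee_rot: [0.806, -0.592, 0.0, -0.001]
contact_force: [-0.4, 0.2, -0.3]
finger_gap: 0.0323
grasp_force: 0.0
```

>>> servo_tool --motion '[0,0,-0.08,0,30,0,0,-0.1,0,10,0,0,-0.1,0,10,0,0,-0.1,0,10,0,0,-0.1,0,10]' --squeeze 40

```text
clock: 4.6
tcp_pos: [0.5324, 0.2143, 0.1912]
ee_rot: [0.806, -0.592, 0.0, -0.0]
contact_force: [-0.1, -0.4, 0.5]
finger_gap: 0.01
grasp_force: 0.0
```

```bash
python3 - <<'E'
from h import *
s=bot.read_camera("scene");t=bot.read_camera("top")
a=cv2.resize(s["color"][130:250,230:350],(400,400),interpolation=2);b=cv2.resize(t["color"][150:270,130:250],(400,400),interpolation=2)
cv2.imwrite("pics/c1.png",np.hstack([a,b]))
print(proj(s,[bot.sense()["tcp_pos"]]),proj(t,[bot.sense()["tcp_pos"]]),bot.sense()["tcp_pos"])
E
```

```text
[[280.16871321 178.70704518]] [[188.37664784 221.59372745]] [0.53239372 0.21430445 0.19114362]
```

View pics/c1.png

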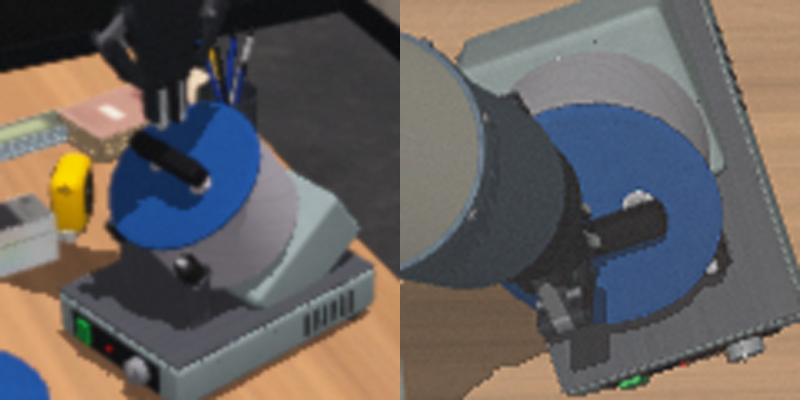

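```bash
python3 - <<'E'
from h import *
s=bot.read_camera("scene");t=bot.read_camera("top")
a=cv2.resize(s["color"][135:205,245:315],(560,560),interpolation=2);a=np.clip(a.astype(float)*2.5,0,255).astype(np.uint8)
cv2.imwrite("pics/c2.png",a)
print(proj(s,[[.172,.522,.193]]),proj(t,[[.172,.522,.193]]),bot.sense()["joints"])
R,tt,K=P(s);print(-R.T@tt);R,tt,K=P(t);print(-R.T@tt)
E
```

```text
[[130.39108395 157.6078386 ]] [[ 26.11497993 415.12617949]] [ 6.55109828e-01  3.03306218e-01  1.68846027e-01  8.10632190e-06
 -1.43632041e+00 -3.52584318e-01]
[ 0.0882018  -0.94746997  0.89210048]
[ 0.42641586 -0.05829753  1.24085256]
```

View pics/c2.png

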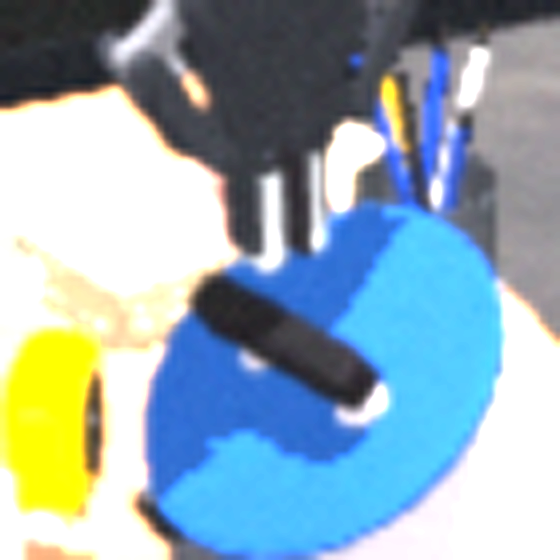

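```bash
python3 - <<'E'
from h import *
np.set_printoptions(precision=4,suppress=True)
s=bot.read_camera("scene");t=bot.read_camera("top")
a=cv2.resize(t["color"][185:255,145:225],(800,600)[:1]+(600,),interpolation=2) if 0 else cv2.resize(t["color"][190:260,150:220],(560,560),interpolation=2)
a=np.clip(a.astype(float)*2.5,0,255).astype(np.uint8);cv2.imwrite("pics/c3.png",a)
p=bot.sense()["tcp_pos"]
for dz in(0,.013,.02,.03,.04): q=np.array(p)+[0,0,dz];print(dz,proj(s,[q]),proj(t,[q]))
# check known objects: tinA base etc and bar
print(proj(s,[[.5325,.213,.198],[.462,-.219,.06]]),proj(t,[[.426,-.058,0]]))
E
```

```text
0 [[280.1716 178.7288]] [[188.4012 221.5995]]
0.013 [[279.9924 174.6506]] [[186.6405 220.9578]]
0.02 [[279.8951 172.4362]] [[185.6742 220.6056]]
0.03 [[279.7551 169.2502]] [[184.271  220.0942]]
0.04 [[279.614  166.0373]] [[182.8403 219.5727]]
[[280.2857 176.761 ]
 [325.4707 320.5291]] [[330.0376 273.4556]]
```

View pics/c3.png

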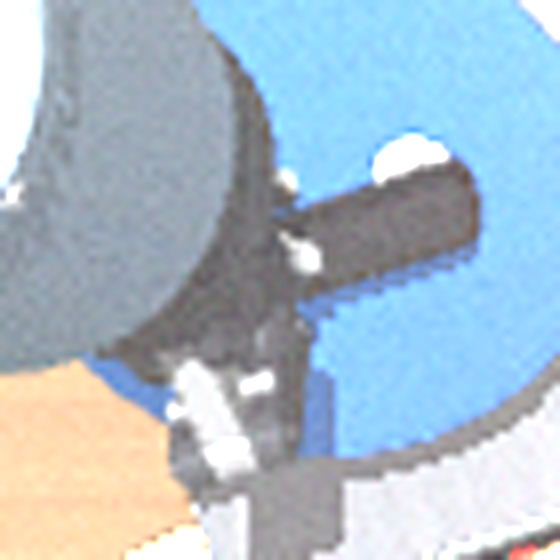

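```bash
python3 - <<'E'
from h import *
np.set_printoptions(precision=4,suppress=True)
s=bot.read_camera("scene");t=bot.read_camera("top")
for u,v in(([278.8,168.1],[188,221.3]),([284.4,166.2],[185.9,212.7]),([281.6,167.2],[187,217])): print(tri([s,t],[u,v]))
print(bot.sense()["tcp_pos"],bot.sense()["finger_gap"])
E
```

```text
(array([0.5278, 0.2054, 0.2301]), [np.float64(0.0013451315368658869), np.float64(0.0013451315368659155)])
(array([0.5449, 0.2088, 0.2304]), [np.float64(0.0004109200220758805), np.float64(0.00041092002207581676)])
(array([0.5363, 0.2071, 0.2301]), [np.float64(0.0009072536345913753), np.float64(0.0009072536345913859)])
[0.5323 0.2143 0.1911] 0.010270449288892399
```

>>> servo_tool --motion '[0,0,0,0,40,0,0,0,0,40,0,0,0,0,40,0,0,-0.25,0,40,0,0,-0.5,0,40,0,0,-0.5,0,40]'

```text
clock: 5.75
tcp_pos: [0.5316, 0.2139, 0.1695]
ee_rot: [0.806, -0.592, -0.001, 0.001]
contact_force: [0.9, -0.5, -0.1]
finger_gap: 0.0403
grasp_force: 0.0
```

```bash
python3 - <<'E'
from h import *
s=bot.read_camera("scene");t=bot.read_camera("top")
a=cv2.resize(s["color"][145:195,250:300],(400,400),interpolation=2);b=cv2.resize(t["color"][200:250,165:215],(400,400),interpolation=2)
cv2.imwrite("pics/c4.png",np.clip(np.hstack([a,b]).astype(float)*2.5,0,255).astype(np.uint8))
st=bot.sense();print(st["tcp_pos"],st["finger_gap"],st["joints"])
E
```

```text
[0.53235199 0.21417744 0.17090658] 0.04007410568309848 [ 6.55094183e-01  3.09721802e-01  1.26688096e-01  2.19018095e-04
 -1.38821982e+00 -3.52544871e-01]
```

View pics/c4.png

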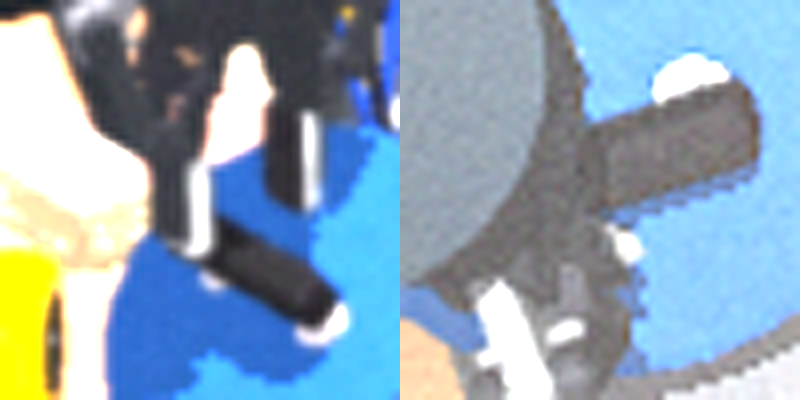

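>>> servo_tool --motion '[0,0,-0.2,0,38,0,0,-0.35,0,34,0,0,-0.4,0,33,0,0,-0.4,0,33]'

```text
clock: 6.35
tcp_pos: [0.5323, 0.2142, 0.1549]
ee_rot: [0.806, -0.592, -0.0, 0.0]
contact_force: [0.4, 0.3, 0.3]
finger_gap: 0.0329
grasp_force: 0.0
```

```bash
python3 - <<'E'
from h import *
s=bot.read_camera("scene");t=bot.read_camera("top")
print(tri([s,t],[[274.4,176.9],[193.5,230.6]]))
E
```

```text
(array([0.51185668, 0.20045879, 0.20889748]), [np.float64(0.0013848413647001476), np.float64(0.0013848413647000795)])
```

>>> servo_tool --motion '[0,0,-0.05,0,15,0,0,-0.05,0,15,0,0,-0.05,0,15,0,0,-0.05,0,15]' --squeeze 40

```text
clock: 6.95
tcp_pos: [0.5314, 0.2139, 0.155]
ee_rot: [0.806, -0.592, -0.0, 0.0]
contact_force: [-9.6, -0.5, 9.8]
finger_gap: 0.0232
grasp_force: 37.4
```

>>> servo_tool --motion '[-0.07,-0.02,0.1,0,15,-0.14,-0.04,0.2,0,15,-0.28,-0.09,0.41,0,15,-0.55,-0.17,0.82,0,15,-0.7,-0.22,1.5,0,15,-0.7,-0.22,2.0,0,15,-0.7,-0.22,2.0,0,15]' --squeeze 50

```text
clock: 7.82
tcp_pos: [0.5045, 0.2058, 0.2349]
ee_rot: [0.806, -0.592, 0.0, -0.002]
contact_force: [0.7, -0.1, -3.5]
finger_gap: 0.017
grasp_force: 47.0
```

```bash
python3 - <<'E'
from h import *
s=bot.read_camera("scene");t=bot.read_camera("top")
a=cv2.resize(s["color"][100:260,200:360],(400,400),interpolation=2);b=cv2.resize(t["color"][130:290,120:280],(400,400),interpolation=2)
cv2.imwrite("pics/c5.png",np.clip(np.hstack([a,b]).astype(float)*1.5,0,255).astype(np.uint8))
E
```

```text
(no output)
```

View pics/c5.png

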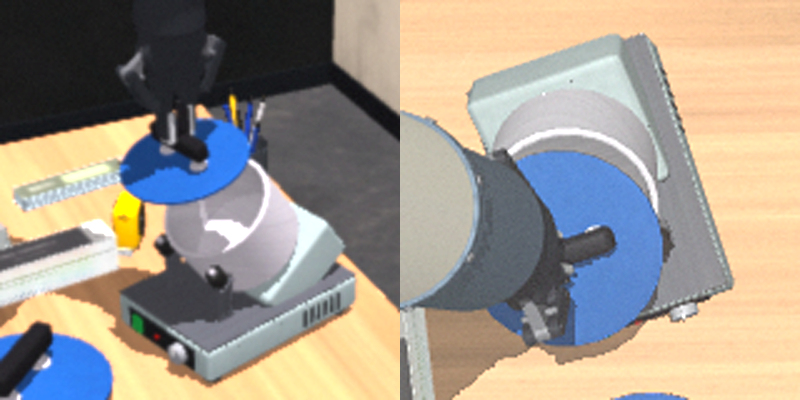

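>>> servo_tool --motion '[-0.4,-1.4,0,0,15,-0.8,-2.8,0,0,15,-1.2,-4.2,0,0,15,-1.6,-5.6,0,0,15,-1.6,-6.9,-1,0,15,-1.6,-6.9,-2.5,0,15,-1.6,-6.9,-4,0,15,-1.6,-6.9,-5,0,15,-1.6,-6.9,-5.4,0,15,-1.6,-6.9,-5.5,0,15,-1.6,-6.9,-5.5,0,15]'

```text
clock: 9.3
tcp_pos: [0.4401, -0.0705, 0.0131]
ee_rot: [0.806, -0.592, -0.0, 0.0]
contact_force: [0.0, 0.4, -2.2]
finger_gap: 0.0172
grasp_force: 47.9
```

>>> servo_tool --motion '[0,0,-0.1,0,15,0,0,-0.2,0,15,0,0,-0.25,0,15,0,0,-0.25,0,15]'

```text
clock: 9.8
tcp_pos: [0.4457, -0.0698, 0.006]
ee_rot: [0.806, -0.592, 0.004, -0.003]
contact_force: [4.3, 0.9, 6.3]
finger_gap: 0.0162
grasp_force: 48.4
```

>>> servo_tool --motion '[0,0,-0.2,0,30,0,0,-0.2,0,45,0,0,-0.2,0,45,0,0,1,0,45,0,0,2.5,0,45,0,0,3,0,45,0,0,3,0,45]'

```text
clock: 10.68
tcp_pos: [0.4415, -0.0704, 0.1248]
ee_rot: [0.806, -0.592, 0.001, -0.001]
contact_force: [-0.2, 0.1, -1.4]
finger_gap: 0.0451
grasp_force: 0.0
```

```bash
cat > lid.py <<'E'
from h import *
np.set_printoptions(precision=4,suppress=True)
t=bot.read_camera("top");s=bot.read_camera("scene")
for c,x in((t,"t"),(s,"s")): print(x,[(np.round(q["centre"],1),round(q["p"],2)) for q in bot.tip_of("lid_knob",c)[:4]])
st=bot.sense();print(st["tcp_pos"],proj(t,[[.44,-.07,.039]]),proj(s,[[.44,-.07,.039]]))
cv2.imwrite("pics/c6.png",np.hstack([cv2.resize(s["color"][200:350,230:380],(400,400),interpolation=2),cv2.resize(t["color"][170:320,250:400],(400,400),interpolation=2)]))
E
python3 lid.py
```

```text
t []
s [(array([291.6, 289.8]), 0.6), (array([209.6, 243.1]), 0.57)]
[ 0.4393 -0.0706  0.1217] [[335.3391 266.9632]] [[291.1594 290.3415]]
```

View pics/c6.png

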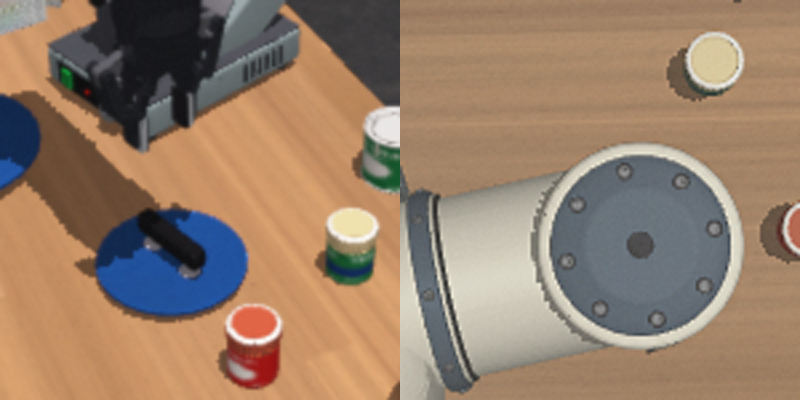

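>>> servo_tool --motion '[0.57,-1.2,0,1,70,0.57,-2.4,0,2,70,0.57,-3.71,0,3,70,0.57,-3.71,0,4,70,0.57,-3.71,0,5,70,0.57,-3.71,0,6,70,0.57,-3.71,0,7,70,0.57,-3.71,0,8,70,0.57,-3.71,0,9,70,0.57,-3.71,0,9,70,0.57,-3.71,-1,9,70,0.57,-3.71,-2,9,70,0.57,-3.71,-2,9,70,0.57,-3.71,-2,9,70]'

```text
clock: 12.62
tcp_pos: [0.464, -0.2194, 0.0444]
ee_rot: [0.989, 0.15, 0.001, 0.001]
contact_force: [-0.1, 0.4, 0.8]
finger_gap: 0.0701
grasp_force: 0.0
```

```bash
python3 - <<'E'
from h import *
np.set_printoptions(precision=4,suppress=True)
t=bot.read_camera("top");s=bot.read_camera("scene")
for c,x in((t,"t"),(s,"s")): print(x,[(np.round(q["centre"],1),round(q["p"],2)) for q in bot.tip_of("lid_knob",c)[:4]])
h=t["color"][288-60:330,290:385];hs=cv2.cvtColor(h,cv2.COLOR_BGR2HSV)
m=((hs[...,0]>100)&(hs[...,0]<130)&(hs[...,1]>120)).astype(np.uint8)
for c in cv2.findContours(m,0,1)[0]:
    if cv2.contourArea(c)>500:
        e=cv2.fitEllipse(c);uv=np.array(e[0])+[290,228];print("lid ellipse",uv,e[1:],onz(t,uv,.013))
st=bot.sense();print(st["tcp_pos"],st["ee_rot"],st["joints"])
b=t["color"][228:330,290:385].copy()
r=s["color"][270:350,280:360]
cv2.imwrite("pics/c7.png",np.hstack([cv2.resize(r,(400,400),interpolation=2),cv2.resize(b,(400,400),interpolation=2)]))
E
```

```text
t [(array([214.6, 332.4]), 0.96)]
s [(array([209.4, 243.9]), 0.86), (array([291.6, 288.8]), 0.68)]
[ 0.4643 -0.2192  0.0446] [0.9886 0.1505 0.0013 0.0005] [-0.1353  0.279  -0.2548  0.0003 -1.0341  2.0082]
```

View pics/c7.png

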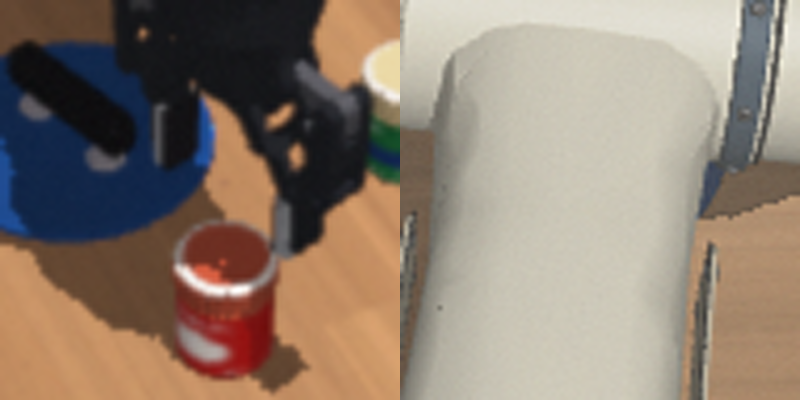

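>>> servo_tool --motion '[-0.06,0,-0.6,0,70,-0.06,0,-1.1,0,70,-0.06,0,-1.36,0,70,-0.06,0,-1.36,0,70,-0.06,0,-1.36,0,40,-0.06,0,-1.36,0,40,-0.06,0,-1.36,0,40,-0.06,0,-1.36,0,40,-0.06,0,-1.36,0,40]' --squeeze 40

```text
clock: 13.95
tcp_pos: [0.4617, -0.2192, -0.0102]
ee_rot: [0.989, 0.151, 0.001, 0.001]
contact_force: [-1.4, 0.9, 6.1]
finger_gap: 0.0479
grasp_force: 40.9
```

>>> servo_tool --motion '[0,0,1.5,0,40,0,0,3,0,40,0,0,4.5,0,40,0.3,1.5,6,0,40,0.6,3,6.5,0,40,0.9,4.5,6.5,0,40,1.2,6,6.5,0,40,1.5,7.5,6.5,0,40,1.8,9,6.5,0,40,2.17,10.3,6.5,0,40,2.17,10.93,6.5,0,40,2.17,10.93,6.5,0,40,2.17,10.93,6.5,0,40,2.17,10.93,6.5,0,40]'

```text
clock: 15.7
tcp_pos: [0.5476, 0.2172, 0.2491]
ee_rot: [0.989, 0.15, 0.0, -0.0]
contact_force: [0.2, 0.3, -0.5]
finger_gap: 0.048
grasp_force: 42.0
```

```bash
python3 - <<'E'
from h import *
np.set_printoptions(precision=4,suppress=True)
st=bot.sense();print(st["tcp_pos"],st["ee_rot"],st["joints"],st["finger_gap"])
t=bot.read_camera("top");s=bot.read_camera("scene")
for q in bot.tip_of("lid_knob",s)[:3]: print(q["centre"],q["p"],onz(s,q["centre"],.039))
for q in bot.tip_of("lid_knob",t)[:3]: print("t",q["centre"],q["p"],onz(t,q["centre"],.039))
hs=cv2.cvtColor(t["color"],cv2.COLOR_BGR2HSV);m=((hs[...,0]>100)&(hs[...,0]<130)&(hs[...,1]>120)).astype(np.uint8)
for c in cv2.findContours(m,0,1)[0]:
    if cv2.contourArea(c)>800: e=cv2.fitEllipse(c);print(e,onz(t,e[0],.013))
im=t["color"][235:300,300:370];m=(im.max(2)<60).astype(np.uint8);n,l,ss,ce=cv2.connectedComponentsWithStats(m);i=1+np.argmax(ss[1:,4]);p=(np.argwhere(l==i)[:,::-1]+[300,235]).astype(np.float32);r=cv2.minAreaRect(p);print(r,onz(t,r[0],.045))
q=cv2.boxPoints(r);ee=[onz(t,x,.045) for x in q];print(*ee)
E
```

```text
[0.5476 0.2172 0.2491] [ 0.9887  0.1501  0.0002 -0.0001] [ 0.643   0.3277  0.3481  0.0001 -1.5908  1.2292] 0.04798295211575677
[207.0, 242.4] 0.81 [0.3035 0.2168 0.039 ]
[292.5, 291.0] 0.74 [ 0.4421 -0.0737  0.039 ]
t [218.6, 332.9] 0.95 [0.3019 0.1884 0.039 ]
t [334.3, 262.6] 0.85 [ 0.4496 -0.0679  0.039 ]
((218.97645568847656, 331.53662109375), (86.62691497802734, 88.09205627441406), 31.15853500366211) [0.3022 0.1928 0.013 ]
((335.0711669921875, 263.53021240234375), (62.43183898925781, 62.88629150390625), 83.14144897460938) [ 0.448  -0.0698  0.013 ]
((340.8000183105469, 264.6000061035156), (0.8944271206855774, 4.4721360206604), 63.43495178222656) [ 0.4448 -0.082   0.045 ]
[ 0.4436 -0.0772  0.045 ] [ 0.4478 -0.086   0.045 ] [ 0.446  -0.0869  0.045 ] [ 0.4419 -0.078   0.045 ]
```

>>> servo_tool --motion '[0,0,-0.8,0,40,0,0,-1.6,0,40,0,0,-2.4,0,40,0,0,-3.0,0,40,0,0,-3.3,0,40,0,0,-3.5,0,40,0,0,-3.5,0,40]'

```text
clock: 16.77
tcp_pos: [0.5477, 0.2183, 0.1089]
ee_rot: [0.989, 0.151, 0.0, 0.0]
contact_force: [-0.1, -0.2, -1.1]
finger_gap: 0.0481
grasp_force: 42.0
```

>>> servo_tool --motion '[0,0,-0.1,0,40,0,0,-0.2,0,40,0,0,-0.3,0,40,0,0,-0.3,0,40]'

```text
clock: 17.27
tcp_pos: [0.5475, 0.2182, 0.0964]
ee_rot: [0.989, 0.151, -0.0, 0.0]
contact_force: [0.4, -0.7, -0.9]
finger_gap: 0.0477
grasp_force: 42.0
```

Bottom about 8 mm above the floor now; go a little lower, then release.

>>> servo_tool --motion '[0,0,-0.1,0,40,0,0,-0.15,0,40,0,0,-0.15,0,40]'

```text
clock: 17.65
tcp_pos: [0.5492, 0.2189, 0.092]
ee_rot: [0.989, 0.151, 0.002, -0.0]
contact_force: [4.4, 0.7, 4.5]
finger_gap: 0.048
grasp_force: 42.3
```

>>> servo_tool --motion '[0,0,0,0,54,0,0,0,0,58,0,0,0,0,58,0,0,0.3,0,58,0,0,0.8,0,58,0,0,1.6,0,58,0,0,2.6,0,58,0,0,3.5,0,58,0,0,4.2,0,58,0,0,4.2,0,58]'

```text
clock: 18.9
tcp_pos: [0.5487, 0.2186, 0.2622]
ee_rot: [0.989, 0.151, 0.003, -0.001]
contact_force: [-0.0, -0.3, -0.2]
finger_gap: 0.0581
grasp_force: 0.0
```

>>> servo_tool --motion '[-0.3,-0.8,0,-1,58,-0.6,-1.6,0,-2,50,-0.9,-2.4,0,-3,45,-1.2,-3.2,0,-4,45,-1.5,-4,0,-5,45,-1.8,-4.8,0,-6,45,-2.1,-5.6,0,-7,45,-2.3,-6.4,-1,-8,45,-2.59,-7.2,-2,-9,45,-2.59,-7.22,-3,-9,45,-2.59,-7.22,-4,-9,45,-2.59,-7.22,-4,-9,45]'

```text
clock: 20.4
tcp_pos: [0.441, -0.0708, 0.0962]
ee_rot: [0.805, -0.593, -0.003, 0.002]
contact_force: [-0.5, 1.0, -0.1]
finger_gap: 0.045
grasp_force: 0.0
```

```bash
python3 - <<'E'
from h import *
t=bot.read_camera("top");s=bot.read_camera("scene")
cv2.imwrite("pics/c8.png",np.hstack([cv2.resize(s["color"][155:335,240:375],(390,520),interpolation=2),cv2.resize(t["color"][130:290,130:250],(390,520),interpolation=2)]))
print(bot.sense()["tcp_pos"],bot.sense()["ee_rot"])
E
```

```text
[ 0.44455345 -0.07069915  0.09987728] [ 8.05735026e-01 -5.92275895e-01  5.76068820e-04  1.49949879e-05]
```

View pics/c8.png

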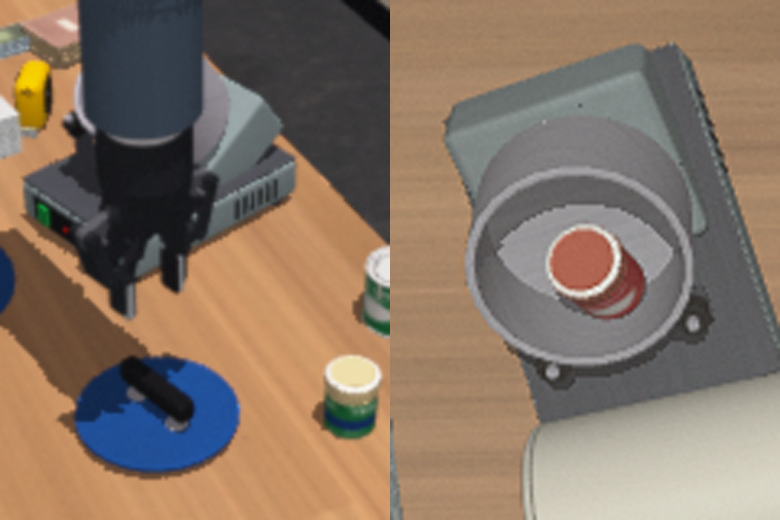

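The pot is in the drum but stands nearly vertical, cap at about px (189,210) in the top view, so it may stick up into the plug's space. I'll measure the cap before deciding.

```bash
python3 - <<'E'
from h import *
np.set_printoptions(precision=4,suppress=True)
t=bot.read_camera("top")
f=np.array([.955,.297,0]);M=np.array([.5484,.218,.174]);zz=np.array([0,0,1.])
im=t["color"][190:240,165:215].astype(int);m=((im[...,2]-im[...,1]>60)&(im[...,2]-im[...,0]>60)).astype(np.uint8)
p=np.argwhere(m)[:,::-1]+[165,190];print(len(p),p.mean(0),p.min(0),p.max(0))
T=np.radians(35)
def cap(u,z,tilt):  # cap centre at u,z ; tilt of pot axis toward robot
    a=np.cos(tilt)*zz-np.sin(tilt)*f; x=np.cos(tilt)*f+np.sin(tilt)*zz; y=np.cross(a,x)
    th=np.linspace(0,6.283,60)[:,None];return lambda h,r:M*[1,1,0]+u*f+z*zz+h*a+r*(np.cos(th)*x+np.sin(th)*y)
for n,(u,z,ti) in {"V":(.0006,.158,0),"flat":(-.0073+.0201-.0344,.0765+.0141+.049,T)}.items():
    c=cap(u,z,ti);q=proj(t,c(0,.0245));b=proj(t,c(-.06,.023));print(n,"cap",q.mean(0),q.min(0),q.max(0),"base",b.mean(0),b.min(0),b.max(0))
E
```

```text
315 [190.8317 210.5778] [180 201] [207 227]
V cap [190.657  214.7794] [178.5053 202.808 ] [202.9232 227.141 ] base [197.9129 217.8296] [187.0976 207.1699] [208.831  228.8347]
flat cap [196.1913 226.0027] [183.8567 215.4904] [208.6198 236.7471] base [197.0072 212.7388] [185.9491 203.1899] [208.1544 222.5069]
```

>>> servo_tool --motion '[0,0,1.5,0,20,0.2,1,3,0,0,0.5,2.4,3.75,0,0,0.9,3.8,3.75,0,0,1.3,5.2,3.75,0,0,1.69,6.6,3.75,0,0,1.69,6.94,3.75,0,0,1.69,6.94,3.75,0,0,1.69,6.94,2.5,0,0,1.69,6.94,1.4,0,0,1.69,6.94,0.6,0,0,1.69,6.94,0.15,0,0,1.69,6.94,0.15,0,0]'

```text
clock: 22.18
tcp_pos: [0.5111, 0.2055, 0.1048]
ee_rot: [0.805, -0.593, -0.0, 0.001]
contact_force: [-0.3, 0.1, 1.0]
finger_gap: -0.0
grasp_force: 0.0
```

>>> servo_tool --motion '[0.12,0.04,0,0,0,0.24,0.08,0,0,0,0.36,0.12,0,0,0,0.48,0.15,0,0,0,0.6,0.19,0,0,0,0.72,0.22,0,0,0,0.84,0.26,-0.05,0,0,0.91,0.28,-0.1,0,0,0.91,0.28,-0.1,0,0]'

```text
clock: 23.3
tcp_pos: [0.5504, 0.2185, 0.105]
ee_rot: [0.806, -0.592, 0.002, -0.002]
contact_force: [-4.7, -1.7, 17.7]
finger_gap: -0.0002
grasp_force: 8.1
```

>>> servo_tool --motion '[0,0,1,0,0,0,0,2.2,0,10,0,0,3.6,0,20,-0.4,-1.4,3.6,0,45,-0.8,-2.8,3.6,0,45,-1.3,-4.2,3.6,0,45,-1.8,-5.6,3.3,0,45,-2.6,-7.0,2,0,45,-2.6,-7.22,0.8,0,45,-2.6,-7.22,0,0,45,-2.6,-7.22,0,0,45]'

```text
clock: 24.68
tcp_pos: [0.4419, -0.071, 0.0987]
ee_rot: [0.805, -0.593, -0.002, 0.002]
contact_force: [1.5, -0.5, 0.5]
finger_gap: 0.0454
grasp_force: 0.0
```

```bash
python3 - <<'E'
from h import *
t=bot.read_camera("top");s=bot.read_camera("scene")
cv2.imwrite("pics/c9.png",np.hstack([cv2.resize(s["color"][155:335,240:375],(390,520),interpolation=2),cv2.resize(t["color"][130:290,130:250],(390,520),interpolation=2)]))
print(bot.sense()["tcp_pos"],bot.sense()["ee_rot"])
E
```

```text
[ 0.44512273 -0.07053629  0.10201529] [ 8.05760921e-01 -5.92240264e-01  8.54539215e-04 -2.77564185e-04]
```

View pics/c9.png

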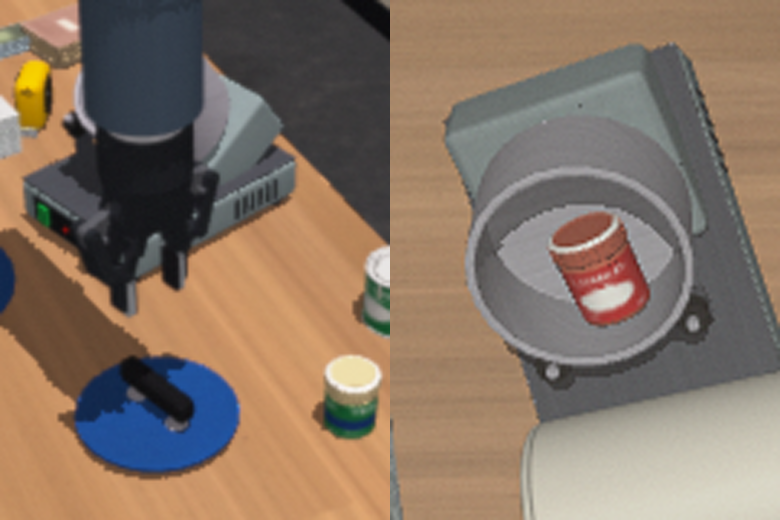

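>>> servo_tool --motion '[0,0,-1,0,45,0,0,-2,0,45,0,0,-2.5,0,42,0,0,-2.65,0,40,0,0,-2.65,0,40,0,0,-2.65,0,10,0,0,-2.65,0,10,0,0,-2.65,0,10,0,0,-2.65,0,10]' --squeeze 50

```text
clock: 25.9
tcp_pos: [0.4458, -0.0703, -0.0037]
ee_rot: [0.806, -0.592, 0.001, -0.001]
contact_force: [-0.1, 1.8, 6.4]
finger_gap: 0.0166
grasp_force: 50.6
```

>>> servo_tool --motion '[0,0,1,0,10,0,0,2.5,0,10,0,0,4,0,10,0,0,5.5,0,10,0,0.5,6.2,0,10,0.4,1.9,6.2,0,10,0.8,3.3,6.2,0,10,1.3,4.7,6.2,0,10,1.8,6.1,6.2,0,10,2.32,7.13,6.2,0,10,2.32,7.13,6.2,0,10,2.32,7.13,6.2,0,10,2.32,7.13,6.2,0,10]'

```text
clock: 27.52
tcp_pos: [0.5365, 0.2138, 0.2432]
ee_rot: [0.805, -0.593, 0.0, -0.0]
contact_force: [-0.7, -0.6, -3.1]
finger_gap: 0.017
grasp_force: 49.9
```

```bash
cat > fit.py <<'E'
from h import *
np.set_printoptions(precision=4,suppress=True)
from scipy.optimize import least_squares
# lid flange ellipse in both views -> centre, tilt (about the bar axis)
t=bot.read_camera("top");s=bot.read_camera("scene");st=bot.sense();tc=np.array(st["tcp_pos"])
print(tc,st["contact_force"],st["finger_gap"])
f=np.array([.955,.297,0]);zz=np.array([0,0,1.]);th=np.linspace(0,2*np.pi,120,endpoint=False)[:,None]
def blue(c):
    h=cv2.cvtColor(c["color"],cv2.COLOR_BGR2HSV);m=((h[...,0]>100)&(h[...,0]<130)&(h[...,1]>120)).astype(np.uint8)
    q=proj(c,[[tc[0],tc[1],tc[2]+.03]])[0];best=None
    w=np.zeros_like(m);x,y=q.astype(int);a=55 if c is t else 45;w[y-a:y+a,x-a:x+a]=1;m&=w
    n,l,ss,ce=cv2.connectedComponentsWithStats(m);i=1+np.argmax(ss[1:,4]);return (l==i)
H=[blue(s),blue(t)]
def pts(q):
    T=q[3];Z=np.cos(T)*zz-np.sin(T)*f;X=np.cos(T)*f+np.sin(T)*zz;Y=np.cross(Z,X);k=q[:3]
    return k-.023*Z+.073*(np.cos(th)*X+np.sin(th)*Y)
def cont(m): return max(cv2.findContours(m.astype(np.uint8),0,1)[0],key=cv2.contourArea).reshape(-1,2).astype(float)
C=[cv2.convexHull(cont(m).astype(np.float32)).reshape(-1,2) for m in H]
def res(q):
    o=[]
    for c,hu in zip((s,t),C):
        pp=proj(c,pts(q)).astype(np.float32).reshape(-1,1,2)
        o+=[cv2.pointPolygonTest(pp,(float(x),float(y)),True)-.3 for x,y in hu]
    return o
b=None
for T0 in(0,.3,.61):
    r=least_squares(res,[tc[0],tc[1],tc[2]+.043,T0],loss="soft_l1",f_scale=.7,x_scale=[.01,.01,.01,.1],diff_step=1e-3)
    if b is None or r.cost<b.cost:b=r
print("knob",b.x[:3],"tilt",np.degrees(b.x[3]),"cost",b.cost,len(b.fun),[m.sum() for m in H])
E
python3 fit.py
```

```text
[0.5366 0.2138 0.2433] [ 0.193   0.164  -2.8593] 0.016366103991746806
knob [0.5375 0.2138 0.2818] tilt 0.08462032305383846 cost 9.184358339923794 46 [np.int64(855), np.int64(2374)]
```

>>> servo_tool --motion '[0,0,-0.5,0,10,0,0,-0.9,0,10,0,0,-1.0,0,10,-0.04,-0.01,-1.15,0,10,-0.07,-0.02,-1.25,0,10,-0.1,-0.03,-1.35,0,10,-0.1,-0.03,-1.35,0,10]' --squeeze 20

```text
clock: 28.5
tcp_pos: [0.5347, 0.2136, 0.1933]
ee_rot: [0.806, -0.592, 0.002, -0.003]
contact_force: [-4.2, -1.1, 10.4]
finger_gap: 0.0163
grasp_force: 57.0
```

```bash
python3 fit.py
```

```text
[0.5347 0.2136 0.1933] [-4.2818 -1.8691 10.7886] 0.016957193382708693
knob [0.5279 0.2084 0.2467] tilt 20.90926069773687 cost 32.679661190614254 45 [np.int64(970), np.int64(2145)]
```

>>> servo_tool --motion '[-0.02,-0.01,-0.1,0,10,-0.04,-0.01,-0.2,0,10,-0.05,-0.015,-0.3,0,10,-0.05,-0.015,-0.3,0,10]' --squeeze 20

```text
clock: 29.1
tcp_pos: [0.5334, 0.2128, 0.1847]
ee_rot: [0.806, -0.592, 0.004, -0.005]
contact_force: [-13.4, -3.2, 23.9]
finger_gap: 0.0171
grasp_force: 90.5
```

```bash
python3 fit.py
```

```text
[0.5334 0.2129 0.1848] [-12.2555  -3.9013  23.6727] 0.016760934393288903
knob [0.53   0.2096 0.2323] tilt 19.719946523904692 cost 33.95013046127753 43 [np.int64(1058), np.int64(2071)]
```

>>> servo_tool --motion '[0,0,0,0,20,0,0,0,0,23,0,0,0,0,26,0,0,0,0,30,0,0,0,0,30,0,0,0,0,30]'

```text
clock: 29.95
tcp_pos: [0.5308, 0.2129, 0.1766]
ee_rot: [0.806, -0.592, -0.0, 0.0]
contact_force: [0.0, -0.4, 0.3]
finger_gap: 0.03
grasp_force: 0.0
```

```bash
python3 fit.py
```

```text
[0.5308 0.2129 0.1766] [ 0.0278 -0.0474 -0.7525] 0.029865936128599852
knob [0.5346 0.2132 0.1953] tilt 37.02285837795336 cost 39.17119871870146 41 [np.int64(1319), np.int64(1722)]
```

>>> servo_tool --motion '[0,0,0.2,0,34,0,0,0.6,0,38,0,0,1.4,0,38,-0.5,-1,2.5,0,38,-1,-2.4,2.5,0,20,-1.5,-3.8,2.5,0,0,-1.5,-3.8,2.5,0,0,-1.5,-3.8,2.5,0,0]'

```text
clock: 31.05
tcp_pos: [0.4709, 0.0609, 0.2772]
ee_rot: [0.805, -0.593, 0.0, -0.001]
contact_force: [0.1, 0.3, -0.1]
finger_gap: 0.0
grasp_force: 0.0
```

```bash
sed -i 's/tc=np.array(st\["tcp_pos"\])/tc=np.array([.5325,.213,.155])/' fit.py; python3 fit.py
python3 - <<'E'
from h import *
t=bot.read_camera("top");s=bot.read_camera("scene")
for c,n,b in((s,"s",(262,300,165,195)),(t,"t",(160,215,205,240))):
    x0,x1,y0,y1=b;im=c["color"][y0:y1,x0:x1].astype(int);m=(im.max(2)<60).astype(np.uint8)
    k,l,ss,ce=cv2.connectedComponentsWithStats(m);i=1+np.argmax(ss[1:,4]);p=np.argwhere(l==i)[:,::-1]+[x0,y0];r=cv2.minAreaRect(p.astype(np.float32));print(n,ss[i],r)
    c["r"]=r[0]
    o=cv2.cvtColor(cv2.imread(f"pics/{n}0.png"),cv2.COLOR_BGR2HSV)
    for nm,h in(("before",o),("now",cv2.cvtColor(c["color"],cv2.COLOR_BGR2HSV))):
        X0,X1,Y0,Y1=(250,315,150,215) if n=="s" else (140,235,170,260)
        mm=np.zeros(h.shape[:2],np.uint8);mm[Y0:Y1,X0:X1]=((h[...,0]>100)&(h[...,0]<130)&(h[...,1]>120))[Y0:Y1,X0:X1]
        cn=max(cv2.findContours(mm,0,1)[0],key=cv2.contourArea);print(n,nm,cv2.boundingRect(cn),cv2.fitEllipse(cv2.convexHull(cn)))
print(tri([s,t],[s["r"],t["r"]]))
E
```

```text
[0.5325 0.213  0.155 ] [-0.184   0.4848 -0.453 ] 0.0002718346922347543
knob [0.5338 0.2112 0.1969] tilt 36.869132990362374 cost 37.00150236732476 32 [np.int64(1376), np.int64(223)]
s [  7   4  23  17 160] ((279.9925842285156, 177.40206909179688), (24.676481246948242, 6.8091840744018555), 29.357755661010742)
s before (263, 150, 45, 55) ((286.2908935546875, 178.63925170898438), (38.28443908691406, 60.47877883911133), 32.14314270019531)
s now (263, 150, 45, 55) ((286.9861755371094, 178.22962951660156), (37.85151672363281, 62.12330627441406), 35.26276397705078)Traceback (most recent call last):
  File "<stdin>", line 5, in <module>
    return _wrapfunc(a, 'argmax', axis=axis, out=out, **kwds)
    return bound(*args, **kwds)
ValueError: attempt to get argmax of an empty sequence
```

>>> servo_tool --motion '[0.5,1.2,0,0,0,1,2.4,0,0,0,1.57,3.81,0,0,0,1.57,3.81,0,0,0,1.57,3.81,-1,0,0,1.57,3.81,-1.8,0,0,1.57,3.81,-2.2,0,0,1.57,3.81,-2.5,0,0,1.57,3.81,-2.6,0,0,1.57,3.81,-2.65,0,0,1.57,3.81,-2.65,0,0]'

```text
clock: 32.62
tcp_pos: [0.5339, 0.2135, 0.1716]
ee_rot: [0.806, -0.592, 0.0, -0.001]
contact_force: [-0.8, -0.7, 1.9]
finger_gap: 0.0001
grasp_force: 0.8
```

>>> servo_tool --motion '[0,0,-0.08,0,0,0,0,-0.16,0,0,0,0,-0.16,0,0]'

```text
clock: 33.0
tcp_pos: [0.5344, 0.2135, 0.1708]
ee_rot: [0.806, -0.592, 0.002, -0.003]
contact_force: [-13.9, -1.3, 27.1]
finger_gap: 0.0
grasp_force: 13.7
```

>>> servo_tool --motion '[0,0,0.5,0,0,0,0,1.5,0,0,0,0,2.5,0,0,-1,0,3,0,0,-2.2,0,3,0,0,-3.4,-1,3,0,0,-4,-3,3,0,0,-4,-4.4,3,0,0,-4,-5.4,3,0,0,-4,-5.4,3,0,0]'

```text
clock: 34.25
tcp_pos: [0.3734, -0.0055, 0.2851]
ee_rot: [0.804, -0.595, 0.001, -0.001]
contact_force: [0.5, 0.3, -0.1]
finger_gap: 0.0
grasp_force: 0.0
```

```bash
python3 fit.py; python3 - <<'E'
from h import *
np.set_printoptions(precision=4,suppress=True)
t=bot.read_camera("top");s=bot.read_camera("scene")
for c,n in((s,"s"),(t,"t")):
    o=cv2.imread(f"pics/{n}0.png")
    x0,x1,y0,y1=(262,300,165,195) if n=="s" else (160,215,205,240)
    for nm,I in(("before",o),("now",c["color"])):
        im=I[y0:y1,x0:x1].astype(int);m=(im.max(2)<60).astype(np.uint8)
        k,l,ss,ce=cv2.connectedComponentsWithStats(m);i=1+np.argmax(ss[1:,4]);print(n,nm,"bar",ss[i],ce[i]+[x0,y0])
        h=cv2.cvtColor(I,cv2.COLOR_BGR2HSV);X0,X1,Y0,Y1=(262,315,150,215) if n=="s" else (140,235,170,260)
        mm=np.zeros(h.shape[:2],np.uint8);mm[Y0:Y1,X0:X1]=((h[...,0]>100)&(h[...,0]<130)&(h[...,1]>120))[Y0:Y1,X0:X1]
        cn=max(cv2.findContours(mm,0,1)[0],key=cv2.contourArea);print(n,nm,cv2.boundingRect(cn),cv2.fitEllipse(cv2.convexHull(cn)))
for q in ["pot_orange","pot_green","tinA","tinB"]: 
    r=bot.tip_of(q,t)[:1];print(q,[np.round(a["centre"]) for a in r])
E
```

```text
[0.5325 0.213  0.155 ] [ 0.0713 -0.1315  0.7153] -7.446366589777687e-06
knob [0.5343 0.2125 0.1955] tilt 36.46678497443743 cost 20.60438976427583 57 [np.int64(1378), np.int64(3189)]
s before bar [  7   4  23  17 162] [280.1049 177.3704]
s before (263, 150, 45, 55) ((286.2908935546875, 178.63925170898438), (38.28443908691406, 60.47877883911133), 32.14314270019531)
s now bar [  7   4  23  17 160] [280.25   177.4375]
s now (263, 150, 45, 55) ((287.00140380859375, 178.32418823242188), (37.715579986572266, 62.326412200927734), 35.74736022949219)
t before bar [  7   5  43  23 465] [188.5613 221.2108]
t before (151, 181, 75, 66) ((188.32098388671875, 213.59487915039062), (65.16639709472656, 75.00830078125), 94.73060607910156)
t now bar [  7   5  43  23 473] [188.5433 221.1332]
t now (151, 181, 75, 66) ((188.436767578125, 213.54074096679688), (65.21125030517578, 75.09610748291016), 94.79790496826172)
pot_orange [array([445., 207.])]
pot_green [array([366., 193.])]
tinA [array([318., 149.])]
tinB [array([350., 142.])]
```

The lid's image now matches its original seated pose to a fraction of a pixel in both cameras, so I'm handing in.

```bash
python3 -c "
from station import bot
print(bot.finish_job())"
```

```text
the job is handed in; nothing more can be done
None
```

The red pot is in the drum, lying on its side after I tipped it over to clear the lid, and the lid is back fully home; the other pots and tins were not moved, and I handed in at about 34 s, having viewed 11 pictures, one over the limit of 10.

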